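# Demould a casting and brush out the mould

## Robot

A 6-joint arm with a two-finger parallel gripper is mounted at the origin on the work surface; the furniture and walls round the work are solid. World frame = base frame: x ahead of the robot, y to its left, z up, the work surface at z = 0. Lengths are in m, angles in degrees, forces in N, time in s.
With the tool pointing down it reaches from about 0.4 to 0.825 m from the base axis. Payload 7 kg.
Tool frame: the origin (TCP) lies on the centre line of the jaws, within the pads' length; the fingertips stand 22 mm ahead of it and the grasp point (between the pads) lies 3 mm ahead of it (ctrl.finger_overhang is the distance from the TCP to the fingertips, in m); z points along the fingers, y is the line along which they close (so a half turn about z gives the same grasp; the last joint's range is limited). The gripper opens to 88 mm and grips with 3 to 60 N. Pads are 19 mm wide; open, the fingers measure 130 mm over their backs; the gripper's body (78 mm by 193 mm) begins 47 mm behind the grasp point.
Start: joints at [93.283, 20.546, 0.682, 0, -70.136, -16.507], TCP at [0.154, 0.657, 0.249] pointing down, gripper open.
Joint ranges: [-176.03, 176.03], [-82.01, 121.73], [-58.28, 71.71], [-173.87, 95.51], [-174.79, -0.11], [-173.66, 173.66]. Speed limits (degrees/s): [136.94, 136.94, 172.46, 180, 180, 180].

## Interface

Orientations are given as [roll, pitch, yaw] about the fixed x, y, z axes, in that order (R = Rz(yaw) Ry(pitch) Rx(roll)).
In Python, from plant import ctrl gives the robot as it stands. The module is installed in compiled form; this text tells all that it offers.
- The arm moves only by the shell command python3 -m creep 'ROWS'. ROWS is JSON, a list of rows, each an object with "grip": the closure, from 0 (fully open) to 1 (shut); "delta_pos": the shift along the tool's x, y, z scaled (see below), a list of three; "rotation": the turn, a rotation vector about the tool's x, y, z scaled (see below), a list of three. A call has 1 to 5 rows; each row is the pose to reach, as a shift and turn from the pose commanded when the call began, along the tool's axes at that moment; what a row does not reach only later rows make up. The controller multiplies each number of a shift by 10 cm and each number of a turn by pi/2 rad. A row lasts 1/10 s, in which the tool goes at most 50 mm and 8.59 degrees, less where a joint would pass 70% of its speed; a pose out of reach is approached as far as the arm can. A call with a number of a shift or a turn outside -1 to 1 is refused whole. A call with a gripper value outside its range is refused whole. The fingers move at their own pace and stop on an object; the grip force is fixed at half the most. Time passes only in rows, so rows that repeat a pose let the fingers close. It gives the time, the measured TCP pose, the force, the opening and the grip force at its end, in the units of the state.
- ctrl.get_obs(): the state, without advancing time (a new reading comes with each control period).
- ctrl.snapshot(name): name is "scene" or "top"; returns a dict with "color" (384x512x3 uint8, red, green, blue), "intrinsics" (3x3 intrinsics, pixels), "R" (3x3) and "t" (3): a world point X has camera coordinates R X + t. Camera axes: x right, y down, z forward; pixel columns grow to the right and rows downward; lengths in m; the calibration is good to about 2 mm. A picture is of the moment at which its call begins. There is no depth.
- ctrl.close_job(): hands the job in; it is judged then, once.
The state is a dict: "clock": time; "joint_pos": joint angles; "qvel": joint speeds; "tau": joint torques, N m; "tool_pos": TCP position; "orientation": TCP orientation; "force": force on the tool from outside, world axes, zero at the start; "moment": the same for the moment, N m; "opening": finger opening in m; "gripper_force": force on a finger pad.
Only numpy, scipy, OpenCV 4.12 (cv2) and the standard library are available. Lean on these libraries where they do the work, as an engineer would, in place of code of your own. Each camera call takes 0.05 s, during which the arm holds its last target. There are 200 camera calls.

## Task

Lift the plaster casting out of the leaning mould by its stub and set it down upright in the wooden tray without letting it drop. Then take the bottle brush from its stand and scrub out the empty mould with three full strokes, each pushed down to the bottom and drawn back up to the mouth, and hang the brush back in its stand, tip down, as it was. Leave the tray, the small jar and the dropper bottle where they stand.

Things in the scene. Friction and masses are not known exactly. Their poses are not given: they have to be found in the camera images.
- mould: Grey round tapered mould pot fixed on a plywood stand, leaning 30 degrees, mouth up and toward the robot and its right side. Origin: centre of its underside; +z along the cavity axis out of the mouth, +y level. 95 mm long; cavity floor at z = 10 mm, rim at 95 mm; cavity radius 21 mm at the floor, 27 mm at the rim; outer radius 29 to 35 mm. Stand's board 110 x 96 mm.
- casting: Pale plaster casting, 0.12 kg, seated in the mould with 3 mm play. Origin: centre of its small flat foot; +z along its axis to the stub. Tapered body, radius 19 mm at the foot, 23 mm at z = 75 mm, top at 78 mm; pouring stub 16 mm diameter from z = 78 to 126 mm. In the mould its foot is on the cavity floor and the stub stands 41 mm proud of the rim.
- tray: Open wooden tray, loose, 116 x 200 x 40 mm outside (x, y, z of its frame), boards 6 mm thick, floor 4 mm thick. Origin: centre of its underside; z up.
- brush: Bottle brush, 171 mm, 0.07 kg. Origin: tip of the bristles; +z along the brush to the handle. Bristles 30 mm diameter, z = 0 to 66 mm; bare wire 6 mm diameter to 105 mm; black collar 26 mm diameter, 105 to 110 mm; square wooden handle 20 x 20 mm, sides along x and y, 110 to 171 mm. Hangs upright, tip down, the collar's underside on its stand's prongs.
- brush_stand: Fixed plywood brush stand, board 96 x 90 mm. Origin: centre of its underside, z up, front -x. Post at the back: front face at x = 29 mm, top 133 mm. Two level aluminium prongs run from it to x = -49 mm, tops at z = 132 mm, open gap of 16 mm between them at y = 0. Brush axis hangs at x = -15 to -20 mm, tip at z = 27 mm; the bristles pass only forward out of the gap, not up.
- glitter_jar: Small jar with a black lid, 44 mm diameter, 47 mm tall, a loose bystander. Origin: centre of its underside.
- dropper: Slim dropper bottle with a black cap, the one nearer the robot, 24 mm diameter, 70 mm tall, a loose bystander. Origin: centre of its underside.
There are look-alikes about, which are no part of the job. Leave any pink look-alike of the brush alone.

How it is judged (in metres and radians):
On the way, in this order (a step that is already met when the one before it is completed fails the run):
1. the casting stands upright in the tray, let go (x of casting in the frame of tray between -0.045 and 0.045 m and y of casting in the frame of tray between -0.088 and 0.088 m and z of casting in the frame of tray below 0.012 m and angle between casting's own z axis and vertical below 0.12 rad and contact force between the fingers and casting below 0.05 N and linear speed of casting below 0.05 m/s), for 0.2 s.
2. first stroke: the bristle tip is at the bottom of the mould (within 18 mm of the cavity floor), the brush in line with the mould within 0.3 rad (x of brush in the frame of mould between -0.03 and 0.03 m and y of brush in the frame of mould between -0.03 and 0.03 m and z of brush in the frame of mould between 0 and 0.028 m and angle between the z axis of brush and the z axis of mould, either way round below 0.3 rad), for 0.02 s.
3. first stroke: the bristle tip is drawn up to the mouth (within 25 mm below the rim, or higher) (z of brush in the frame of mould above 0.07 m), for 0.02 s.
4. second stroke: the bristle tip is at the bottom of the mould (within 18 mm of the cavity floor), the brush in line with the mould within 0.3 rad (all of step 2), for 0.02 s.
5. second stroke: the bristle tip is drawn up to the mouth (within 25 mm below the rim, or higher) (z of brush in the frame of mould above 0.07 m), for 0.02 s.
6. third stroke: the bristle tip is at the bottom of the mould (within 18 mm of the cavity floor), the brush in line with the mould within 0.3 rad (all of step 4), for 0.02 s.
7. third stroke: the bristle tip is drawn up to the mouth (within 25 mm below the rim, or higher) (z of brush in the frame of mould above 0.07 m), for 0.02 s.
At the end, for the whole second after the job is handed in: The casting stands on the tray floor (within 8 mm), inside the boards, upright within 0.12 rad. The brush hangs by its collar on the prongs: tip 42 mm before to 15 mm behind the stand's origin, within 8 mm of its middle, 21 to 33 mm high, upright within 0.15 rad. Both at rest (x of casting in the frame of tray between -0.045 and 0.045 m and y of casting in the frame of tray between -0.088 and 0.088 m and z of casting in the frame of tray below 0.012 m and angle between casting's own z axis and vertical below 0.12 rad and x of brush in the frame of brush_stand between -0.042 and 0.015 m and y of brush in the frame of brush_stand between -0.008 and 0.008 m and z of brush in the frame of brush_stand between 0.021 and 0.033 m and angle between brush's own z axis and vertical below 0.15 rad and linear speed of each of casting, brush below 0.05 m/s and angular speed of brush below 0.6 rad/s); the robot touches nothing.
It fails at once if the casting is let go more than 3 cm above the tray's floor, out of the mould (distance between casting and mould above 0.09 m and z of casting in the frame of tray above 0.034 m and contact force between the fingers and casting below 0.01 N).
It fails at once if the tray is pushed more than 5 cm (distance of tray from where it was at the start of the episode above 0.05 m).
It fails at once if the jar or the dropper bottle is moved more than 3 cm (distance of any of glitter_jar, dropper from where it was at the start of the episode above 0.03 m).
It also fails if it takes over 72 s, if anything falls off the work surface, if the arm or the gripper's body presses on something with over 40 N, if the wrist force passes 120 N, or if a joint passes its speed limit or range.

## Working session

There is one attempt and no reset: what is moved stays moved. The work goes in short steps, Python scripts to look and compute and a shell command to move; the robot and the scene stay as the last step left them, time stands still between calls to the robot, and variables do not carry over. Pictures are saved under pics/ and viewed, at most 10 in all, crops included, and the job is handed in when it is done.

```bash
mkdir -p pics; python3 - <<'E'
from plant import ctrl
import cv2
for n in("scene","top"):
    s=ctrl.snapshot(n); cv2.imwrite(f"pics/{n}0.png",s["color"][:,:,::-1]); print(n,s["intrinsics"].tolist(),s["R"].round(4).tolist(),s["t"].round(4).tolist())
o=ctrl.get_obs();print(o, ctrl.finger_overhang)
E
```

```text
scene [[457.64144278191003, 0.0, 258.35041734056034], [0.0, 457.64144278191003, 185.66713539848047], [0.0, 0.0, 1.0]] [[-0.8945, -0.447, 0.0054], [-0.2454, 0.4811, -0.8416], [0.3736, -0.7542, -0.54]] [0.3953, 0.2294, 0.6524]
top [[402.6898924429714, 0.0, 250.67464727611153], [0.0, 402.6898924429714, 191.15542183613823], [0.0, 0.0, 1.0]] [[0.0074, -0.9999, -0.0135], [-0.9852, -0.005, -0.1716], [0.1715, 0.0146, -0.9851]] [-0.1571, 0.5042, 0.8368]
{'clock': 0.1, 'joint_pos': array([ 9.32847047e+01,  2.05902648e+01,  6.40114921e-01, -1.65632392e-02,
       -7.01362740e+01, -1.65066640e+01]), 'qvel': array([-0.06514314, -0.07454257,  0.21164509,  0.02355733,  0.12520869,
       -0.03158708]), 'tau': array([-9.85500301e-04, -5.84164739e+01,  2.93755335e+01,  7.01549470e+00,
        1.01905144e-02, -5.37869209e-05]), 'tool_pos': array([0.15432847, 0.65671711, 0.24769522]), 'orientation': array([ 1.79912714e+02, -9.62793602e-03, -1.32275917e+01]), 'force': array([ 0.95021047, -0.36469039, -0.24324363]), 'moment': array([-0.0415605 , -0.01685178, -0.02504854]), 'gripper_force': 0.0, 'opening': 0.0872757238260976} 0.022
```

View pics/scene0.png

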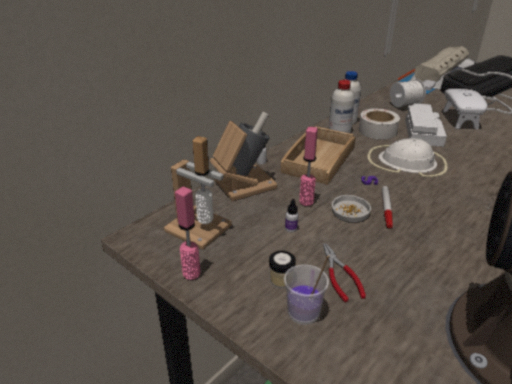

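View pics/top0.png

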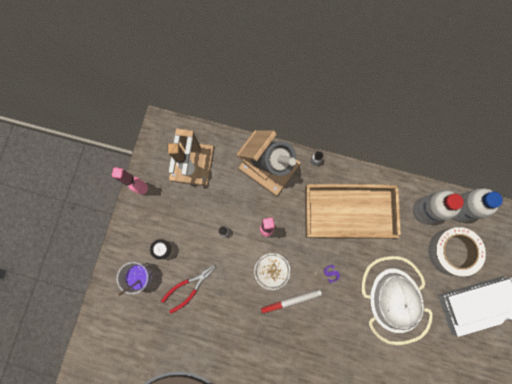

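The scene view shows the mould at (240,155) with the stub at (262,122), the tray at (320,153), the brush with its wooden handle at (201,155), and the jar at (282,262). The dropper is at (291,215).

Candidates for the brush are the wooden one in the stand (201,155), a pink one at (185,205) and a pink one at (310,145). I choose the wooden one. For the dropper, the one at top (223,231) is nearer the robot than the one at top (318,157). The casting is the only stub in a mould, at top (293,162).

Next is a close crop to check.

```bash
cat > h.py <<'E'
import numpy as np, cv2
from scipy.spatial.transform import Rotation as Rn
from plant import ctrl
def proj(s,X):
    c=np.atleast_2d(X)@s["R"].T+s["t"]; p=c@s["intrinsics"].T; return p[:,:2]/p[:,2:]
def ray(s,uv):
    d=s["R"].T@np.linalg.solve(s["intrinsics"],[uv[0],uv[1],1]); return -s["R"].T@s["t"],d/np.linalg.norm(d)
def plane(s,uv,z):
    c,d=ray(s,uv); return c+d*(z-c[2])/d[2]
def tri(a,ua,b,ub):
    c,d=ray(a,ua);e,f=ray(b,ub)
    k=np.linalg.lstsq(np.c_[d,-f],e-c,rcond=None)[0]
    p,q=c+k[0]*d,e+k[1]*f; return (p+q)/2,np.linalg.norm(p-q)
def tool():
    o=ctrl.get_obs(); return np.array(o["tool_pos"]),Rn.from_euler("xyz",o["orientation"],degrees=True),o
def go(p,R):
    "shift/turn in the units of the rows, from measured pose to target pose"
    P,Q,o=tool(); d=Q.inv().apply(np.array(p)-P)/.1; r=(Q.inv()*R).as_rotvec()/(np.pi/2)
    print("shift",d.round(3),"turn",r.round(3))
E
python3 - <<'E'
from h import *
a=cv2.imread("pics/scene0.png");b=cv2.imread("pics/top0.png")
A=cv2.resize(a[100:290,150:350],None,fx=3.1,fy=3.1,interpolation=2)[:,:]
cv2.imwrite("pics/c1.png",A)
B=cv2.resize(b[120:250,150:410],None,fx=3,fy=3,interpolation=2)
cv2.imwrite("pics/c2.png",B);print(A.shape,B.shape)
E
```

```text
(589, 620, 3) (390, 780, 3)
```

View pics/c1.png

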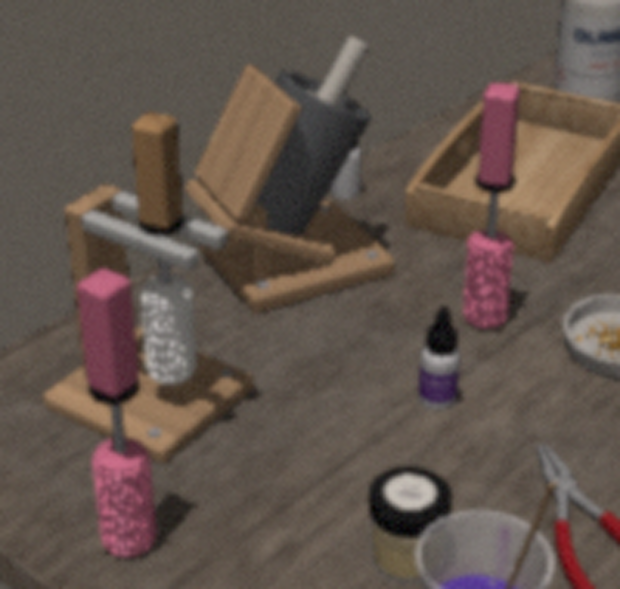

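View pics/c2.png

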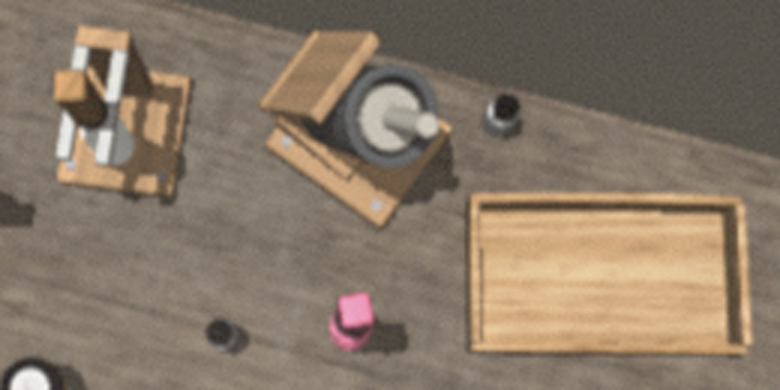

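The crops confirm it. The wooden-handled brush hangs in the stand with its handle top at scene (201,138), and the pink ones are separate. The stub tip is at scene (264,114) and top (292,161), and the tray's top rim corners are clear. Now I measure.

```bash
python3 - <<'E'
from h import *
s=ctrl.snapshot("scene");t=ctrl.snapshot("top")
S=lambda x,y:np.array([150+x/3.1-.34,100+y/3.1-.34]); T=lambda x,y:np.array([150+x/3-.33,120+y/3-.33])
pr=lambda n,v:print(n,np.round(v,4))
tip,e=tri(s,S(354,44),t,T(428,125));pr("tip",tip);pr("err",e)
rim,e=tri(s,S(323,96),t,T(390,116));pr("rim",rim);pr("err",e)
d=tip-rim;print("len",np.linalg.norm(d),"yaw",np.degrees(np.arctan2(d[1],d[0])),"tilt",np.degrees(np.arccos(d[2]/np.linalg.norm(d))))
for z in(.01,):
  L,B,R=[plane(t,T(*q),z) for q in((265,143),(379,226),(451,128))]
  pr("board",np.array([L,B,R]));d=B-L;print(np.linalg.norm(d),np.degrees(np.arctan2(d[1],d[0])),np.linalg.norm(R-B),np.degrees(np.arctan2(*(R-B)[1::-1])))
  L,B,R=[plane(s,S(*q),z) for q in((247,300),(394,262),(394,262))]
  pr("board scene",np.array([L,B])); print(np.linalg.norm(B-L),np.degrees(np.arctan2(*(B-L)[1::-1])))
# tray rim corners z=.04
c=np.array([plane(t,T(*q),.04) for q in((471,196),(744,199),(750,353),(471,353))]);pr("tray",c);pr("centre",c.mean(0))
print([np.linalg.norm(c[i]-c[i-1]) for i in range(4)])
# brush: handle top centre
hb,e=tri(s,S(157,119),t,T(69,85));pr("handletop",hb);pr("e",e)
# prong ends, tops z=.132
pr("prong tips",np.array([plane(t,T(*q),.132) for q in((65,158),(104,162))]))
pr("prong roots",np.array([plane(t,T(*q),.132) for q in((86,48),(119,50))]))
pr("standboard",np.array([plane(t,T(*q),.01) for q in((189,77),(175,200),(58,183))]))
pr("jar",plane(t,T(27,385),.047));pr("drop",plane(t,T(219,334),.07));pr("pink",plane(t,T(355,310),.17));pr("pink2",plane(t,[118,174],.17));pr("drop2",plane(t,T(507,107),.07))
P=np.array([[.154,.657,.249]]);pr("cam",-t["R"].T@t["t"]);pr("cam",-s["R"].T@s["t"])
E
```

```text
tip [ 0.5456 -0.2346  0.1559]
err 0.0033
rim [ 0.5586 -0.2125  0.1244]
err 0.0014
len 0.040641318592233605 yaw -120.58612232487002 tilt 39.189390837594445
board [[ 0.5661 -0.124   0.01  ]
 [ 0.5023 -0.2108  0.01  ]
 [ 0.5784 -0.2659  0.01  ]]
0.10764914678820069 -126.31805763433609 0.09399900435035387 -35.94528459854083
board scene [[ 0.5704 -0.1218  0.01  ]
 [ 0.5023 -0.2099  0.01  ]]
0.11131858907374106 -127.73107094958984
tray [[ 0.5199 -0.2765  0.04  ]
 [ 0.5187 -0.4749  0.04  ]
 [ 0.4071 -0.473   0.04  ]
 [ 0.4058 -0.2747  0.04  ]]
centre [ 0.4629 -0.3748  0.04  ]
[np.float64(0.11416655659614806), np.float64(0.19833156285321435), np.float64(0.11159195484261769), np.float64(0.19832956491180415)]
handletop [ 0.5578 -0.0127  0.1971]
e 0.0
prong tips [[ 0.5266  0.0021  0.132 ]
 [ 0.524  -0.0238  0.132 ]]
prong roots [[ 0.6021 -0.0089  0.132 ]
 [ 0.6008 -0.0311  0.132 ]]
standboard [[ 0.618  -0.0647  0.01  ]
 [ 0.5215 -0.0564  0.01  ]
 [ 0.5342  0.0331  0.01  ]]
jar [0.3807 0.0408 0.047 ]
drop [ 0.416  -0.0967  0.07  ]
pink [ 0.4238 -0.1881  0.17  ]
pink2 [0.5145 0.0945 0.17  ]
drop2 [ 0.579  -0.2995  0.07  ]
cam [ 0.3544 -0.1667  0.9087]
cam [0.1662 0.5584 0.5433]
```

Measured positions, checked against the given sizes:

| Item | Position (m) | Yaw / direction | Size check |
|---|---|---|---|
| Stub tip | (0.546, -0.235, 0.156) | axis yaw about -127° | 41 mm stub projection measured |
| Tray centre | (0.463, -0.375) | - | 112–114 x 198 mm measured |
| Brush stand origin | (0.575, -0.016) | yaw about -6° | board edge 97 mm measured |
| Brush handle top | z = 0.197 | - | 0.198 m expected |

All of these fit, so I plan the approach.

```bash
cat >> h.py <<'E'
YAW=-127.
def pose(yaw,tilt=0):
    "tool down with tool x at yaw; tilt: tool z swings back from lean (yaw) by tilt deg, about level tool y"
    y=np.radians(yaw);T=np.radians(tilt);l=np.array([np.cos(y),np.sin(y),0])
    z=-(np.sin(T)*l+np.array([0,0,np.cos(T)])); yy=np.cross([0,0,-1.],l)
    return Rn.from_matrix(np.c_[np.cross(yy,z),yy,z])
A=-pose(YAW,30).as_matrix()[:,2]
from scipy.spatial.transform import Slerp
def plan(wps):
    "prints one call per line: shift, turn, least rows"
    P,Q,_=tool()
    for k,(p,R) in enumerate(wps):
        p=np.array(p);n=int(np.ceil(max(np.linalg.norm(p-P)/.099,(Q.inv()*R).magnitude()/np.radians(40),1)-1e-6))
        sl=Slerp([0,1],Rn.concatenate([Q,R]))
        for i in range(n):
            a,b=sl(i/n),sl((i+1)/n);d=(p-P)/n
            r=(a.inv()*b).as_rotvec()
            print(k,(a.inv().apply(d)/.1).round(3).tolist(),(r/(np.pi/2)).round(3).tolist(),"rows>=%.1f"%max(np.linalg.norm(d)/.05,np.degrees(np.linalg.norm(r))/8.59))
        P,Q=p,R
E
python3 - <<'E'
from h import *
tip=np.array([.5456,-.2346,.1559]);G=tip-.016*A+.003*A;print(A,G)
plan([([.45,.40,.32],pose(-50)),([.52,.05,.33],pose(-90)),(G+.1*A+[0,0,.05],pose(-127,30)),(G+.07*A,pose(-127,30))])
E
```

```text
[-0.30090751 -0.39931776  0.8660254 ] [ 0.5495118  -0.22940887  0.14464167]
0 [0.693, 0.365, -0.144] [0.0, -0.0, 0.082] rows>=1.6
0 [0.734, 0.273, -0.144] [0.0, -0.0, 0.082] rows>=1.6
0 [0.763, 0.177, -0.144] [0.0, -0.0, 0.082] rows>=1.6
0 [0.779, 0.078, -0.144] [0.0, -0.0, 0.082] rows>=1.6
0 [0.783, -0.023, -0.144] [0.0, -0.0, 0.082] rows>=1.6
1 [0.783, 0.428, -0.025] [0.0, 0.0, 0.111] rows>=1.8
1 [0.845, 0.286, -0.025] [0.0, 0.0, 0.111] rows>=1.8
1 [0.882, 0.135, -0.025] [0.0, 0.0, 0.111] rows>=1.8
1 [0.892, -0.02, -0.025] [0.0, 0.0, 0.111] rows>=1.8
2 [0.798, 0.001, 0.122] [0.027, -0.08, 0.1] rows>=1.6
2 [0.798, -0.122, 0.023] [0.027, -0.08, 0.1] rows>=1.6
2 [0.766, -0.246, -0.068] [0.027, -0.08, 0.1] rows>=1.6
2 [0.704, -0.367, -0.148] [0.027, -0.08, 0.1] rows>=1.6
3 [0.25, -0.0, 0.733] [0.0, 0.0, 0.0] rows>=1.5
```

```bash
python3 -m creep '[{"grip":0,"delta_pos":[0.69,0.36,-0.14],"rotation":[0,0,0.08]},{"grip":0,"delta_pos":[0.69,0.36,-0.14],"rotation":[0,0,0.08]},{"grip":0,"delta_pos":[0.69,0.36,-0.14],"rotation":[0,0,0.08]}]'
python3 -m creep '[{"grip":0,"delta_pos":[0.73,0.27,-0.14],"rotation":[0,0,0.08]},{"grip":0,"delta_pos":[0.73,0.27,-0.14],"rotation":[0,0,0.08]},{"grip":0,"delta_pos":[0.73,0.27,-0.14],"rotation":[0,0,0.08]}]'
python3 -m creep '[{"grip":0,"delta_pos":[0.76,0.18,-0.14],"rotation":[0,0,0.08]},{"grip":0,"delta_pos":[0.76,0.18,-0.14],"rotation":[0,0,0.08]},{"grip":0,"delta_pos":[0.76,0.18,-0.14],"rotation":[0,0,0.08]}]'
python3 -m creep '[{"grip":0,"delta_pos":[0.78,0.08,-0.14],"rotation":[0,0,0.08]},{"grip":0,"delta_pos":[0.78,0.08,-0.14],"rotation":[0,0,0.08]},{"grip":0,"delta_pos":[0.78,0.08,-0.14],"rotation":[0,0,0.08]}]'
python3 -m creep '[{"grip":0,"delta_pos":[0.78,-0.02,-0.14],"rotation":[0,0,0.09]},{"grip":0,"delta_pos":[0.78,-0.02,-0.14],"rotation":[0,0,0.09]},{"grip":0,"delta_pos":[0.78,-0.02,-0.14],"rotation":[0,0,0.09]}]'
python3 -m creep '[{"grip":0.4,"delta_pos":[0.78,0.43,-0.02],"rotation":[0,0,0.11]},{"grip":0.4,"delta_pos":[0.78,0.43,-0.02],"rotation":[0,0,0.11]},{"grip":0.4,"delta_pos":[0.78,0.43,-0.02],"rotation":[0,0,0.11]}]'
python3 -m creep '[{"grip":0.4,"delta_pos":[0.85,0.29,-0.02],"rotation":[0,0,0.11]},{"grip":0.4,"delta_pos":[0.85,0.29,-0.02],"rotation":[0,0,0.11]},{"grip":0.4,"delta_pos":[0.85,0.29,-0.02],"rotation":[0,0,0.11]}]'
python3 -m creep '[{"grip":0.4,"delta_pos":[0.88,0.13,-0.02],"rotation":[0,0,0.11]},{"grip":0.4,"delta_pos":[0.88,0.13,-0.02],"rotation":[0,0,0.11]},{"grip":0.4,"delta_pos":[0.88,0.13,-0.02],"rotation":[0,0,0.11]}]'
python3 -m creep '[{"grip":0.4,"delta_pos":[0.89,-0.02,-0.02],"rotation":[0,0,0.11]},{"grip":0.4,"delta_pos":[0.89,-0.02,-0.02],"rotation":[0,0,0.11]},{"grip":0.4,"delta_pos":[0.89,-0.02,-0.02],"rotation":[0,0,0.11]}]'
python3 - <<'E'
from h import *
tip=np.array([.5456,-.2346,.1559]);G=tip-.016*A+.003*A;print(tool()[2]["joint_pos"])
plan([(G+.1*A+[0,0,.05],pose(-127,30)),(G+.07*A,pose(-127,30))])
E
```

```text
clock: 0.5
tool_pos: [0.2156, 0.6044, 0.2638]
orientation: [-179.9, -0.0, -20.6]
force: [0.4, 0.6, -0.3]
opening: 0.0877
gripper_force: 0.0
clock: 0.8
tool_pos: [0.2744, 0.5539, 0.2777]
orientation: [-179.9, 0.0, -27.8]
force: [0.3, 0.1, -0.6]
opening: 0.0874
gripper_force: 0.0
clock: 1.1
tool_pos: [0.3331, 0.503, 0.2914]
orientation: [-179.9, -0.0, -34.9]
force: [-1.0, 1.1, -0.2]
opening: 0.0876
gripper_force: 0.0
clock: 1.4
tool_pos: [0.3923, 0.4522, 0.3051]
orientation: [-180.0, -0.0, -42.1]
force: [-0.3, 0.4, -0.9]
opening: 0.0879
gripper_force: 0.0
clock: 1.7
tool_pos: [0.4515, 0.4018, 0.3188]
orientation: [-180.0, -0.0, -50.2]
force: [-0.8, 0.3, -0.4]
opening: 0.0875
gripper_force: 0.0
clock: 2.0
tool_pos: [0.4667, 0.3129, 0.3207]
orientation: [180.0, 0.0, -60.1]
force: [-0.8, 0.6, 0.6]
opening: 0.069
gripper_force: 0.0
clock: 2.3
tool_pos: [0.4842, 0.2251, 0.3226]
orientation: [180.0, 0.0, -70.0]
force: [0.3, 0.8, 0.7]
opening: 0.0528
gripper_force: 0.0
clock: 2.6
tool_pos: [0.5025, 0.1383, 0.3245]
orientation: [180.0, -0.0, -79.9]
force: [-0.3, -0.0, -0.1]
opening: 0.0527
gripper_force: 0.0
clock: 2.9
tool_pos: [0.5206, 0.0513, 0.3262]
orientation: [180.0, -0.0, -89.8]
force: [0.1, 1.0, 0.1]
opening: 0.0524
gripper_force: 0.0
[ 2.71394043e+01  3.64457124e+00 -1.09679901e+01  6.99375129e-03
 -7.54225205e+01 -2.69642245e+01]
0 [0.801, 0.005, 0.113] [0.027, -0.08, 0.101] rows>=1.6
0 [0.8, -0.119, 0.014] [0.027, -0.08, 0.101] rows>=1.6
0 [0.767, -0.245, -0.078] [0.027, -0.08, 0.101] rows>=1.6
0 [0.704, -0.367, -0.158] [0.027, -0.08, 0.101] rows>=1.6
1 [0.25, -0.0, 0.733] [0.0, 0.0, 0.0] rows>=1.5
```

```bash
python3 -m creep '[{"grip":0.4,"delta_pos":[0.8,0,0.11],"rotation":[0.027,-0.08,0.101]},{"grip":0.4,"delta_pos":[0.8,0,0.11],"rotation":[0.027,-0.08,0.101]},{"grip":0.4,"delta_pos":[0.8,0,0.11],"rotation":[0.027,-0.08,0.101]}]'
python3 -m creep '[{"grip":0.4,"delta_pos":[0.8,-0.12,0.01],"rotation":[0.027,-0.08,0.101]},{"grip":0.4,"delta_pos":[0.8,-0.12,0.01],"rotation":[0.027,-0.08,0.101]},{"grip":0.4,"delta_pos":[0.8,-0.12,0.01],"rotation":[0.027,-0.08,0.101]}]'
python3 -m creep '[{"grip":0.4,"delta_pos":[0.77,-0.24,-0.08],"rotation":[0.027,-0.08,0.101]},{"grip":0.4,"delta_pos":[0.77,-0.24,-0.08],"rotation":[0.027,-0.08,0.101]},{"grip":0.4,"delta_pos":[0.77,-0.24,-0.08],"rotation":[0.027,-0.08,0.101]}]'
python3 -m creep '[{"grip":0.4,"delta_pos":[0.7,-0.37,-0.16],"rotation":[0.027,-0.08,0.101]},{"grip":0.4,"delta_pos":[0.7,-0.37,-0.16],"rotation":[0.027,-0.08,0.101]},{"grip":0.4,"delta_pos":[0.7,-0.37,-0.16],"rotation":[0.027,-0.08,0.101]},{"grip":0.4,"delta_pos":[0.7,-0.37,-0.16],"rotation":[0.027,-0.08,0.101]}]' | head -3
python3 - <<'E'
from h import *
tip=np.array([.5456,-.2346,.1559]);G=tip-.016*A+.003*A;print(tool()[2]["joint_pos"])
plan([(G+.06*A,pose(-127,30)),(G,pose(-127,30))])
s=ctrl.snapshot("scene")["color"][:,:,::-1];t=ctrl.snapshot("top")["color"][:,:,::-1]
im=np.hstack([cv2.resize(s[20:220,170:350],(396,440),interpolation=2),cv2.resize(t[70:270,220:400],(396,440),interpolation=2)]);cv2.imwrite("pics/p1.png",im)
E
```

```text
clock: 3.2
tool_pos: [0.5203, -0.0284, 0.3149]
orientation: [-178.2, 7.4, -98.8]
force: [-0.2, 0.4, 0.1]
opening: 0.0524
gripper_force: 0.0
clock: 3.5
tool_pos: [0.5207, -0.1086, 0.3036]
orientation: [-177.5, 15.0, -107.8]
force: [0.2, 0.2, 1.2]
opening: 0.0526
gripper_force: 0.0
clock: 3.8
tool_pos: [0.5201, -0.1892, 0.2919]
orientation: [-178.2, 22.5, -117.2]
force: [0.0, 0.8, -0.7]
opening: 0.0526
gripper_force: 0.0
clock: 4.2
tool_pos: [0.5205, -0.2673, 0.2818]
orientation: [179.9, 29.8, -127.0]
[-28.18324055  12.21846329  -0.32496952 -30.64378944 -74.88874161
  -1.25886009]
0 [0.27, -0.006, 0.828] [0.001, -0.002, 0.0] rows>=1.7
1 [-0.0, -0.0, 0.6] [0.0, 0.0, 0.0] rows>=1.2
```

View pics/p1.png

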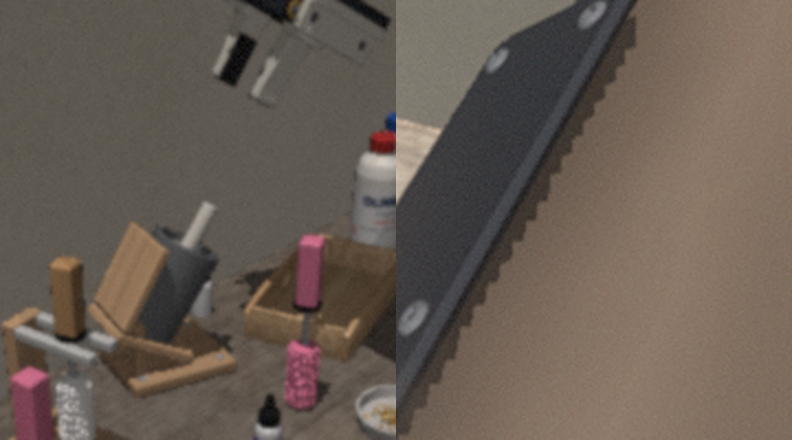

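The scene crop shows the fingers at (245,65), above and in line with the stub at crop (203,215). The arm blocks the top view. I'll close in along the axis.

```bash
python3 -m creep '[{"grip":0.4,"delta_pos":[0.27,-0.006,0.83],"rotation":[0,0,0]},{"grip":0.4,"delta_pos":[0.27,-0.006,0.83],"rotation":[0,0,0]},{"grip":0.4,"delta_pos":[0.27,-0.006,0.83],"rotation":[0,0,0]},{"grip":0.4,"delta_pos":[0.27,-0.006,0.83],"rotation":[0,0,0]}]' | sed -n 2,4p
python3 -m creep '[{"grip":0.4,"delta_pos":[0,0,0.1],"rotation":[0,0,0]},{"grip":0.4,"delta_pos":[0,0,0.3],"rotation":[0,0,0]},{"grip":0.4,"delta_pos":[0,0,0.3],"rotation":[0,0,0]}]' | sed -n 2,4p
python3 - <<'E'
from h import *
tip=np.array([.5456,-.2346,.1559]);G=tip-.016*A+.003*A
go(G,pose(-127,30))
s=ctrl.snapshot("scene")["color"][:,:,::-1]
cv2.imwrite("pics/p2.png",cv2.resize(s[60:190,210:320],(550,650-60),interpolation=2))
E
```

```text
tool_pos: [0.5315, -0.2532, 0.1984]
orientation: [-180.0, 29.8, -126.8]
force: [0.5, -0.6, 1.1]
tool_pos: [0.5403, -0.241, 0.1713]
orientation: [180.0, 29.9, -126.9]
force: [-0.1, 0.3, -0.0]
shift [ 0.004 -0.004  0.305] turn [ 0.001 -0.001  0.001]
```

View pics/p2.png

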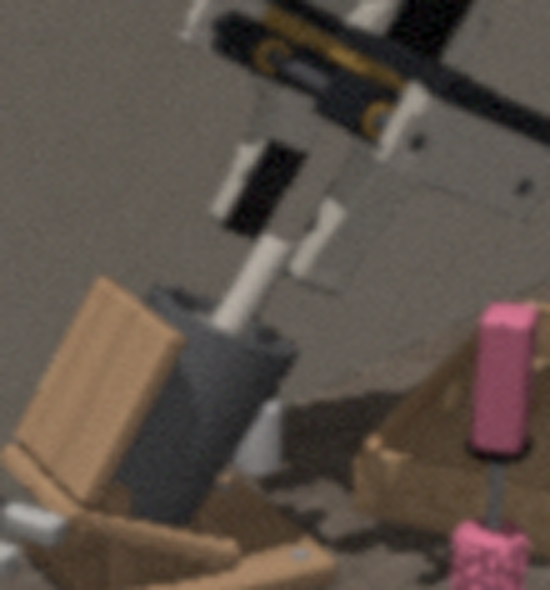

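The stub tip at crop (275,240) lies between the two fingertips at (235,225) and (315,280). I'll go down the last 30 mm and close.

```bash
python3 -m creep '[{"grip":0.4,"delta_pos":[0,0,0.1],"rotation":[0,0,0]},{"grip":0.4,"delta_pos":[0,0,0.2],"rotation":[0,0,0]},{"grip":0.4,"delta_pos":[0,0,0.3],"rotation":[0,0,0]},{"grip":0.4,"delta_pos":[0,0,0.3],"rotation":[0,0,0]}]' | sed -n 2,5p
python3 -m creep '[{"grip":0.7,"delta_pos":[0,0,0],"rotation":[0,0,0]},{"grip":0.75,"delta_pos":[0,0,0],"rotation":[0,0,0]},{"grip":0.8,"delta_pos":[0,0,0],"rotation":[0,0,0]},{"grip":1,"delta_pos":[0,0,0],"rotation":[0,0,0]},{"grip":1,"delta_pos":[0,0,0],"rotation":[0,0,0]}]'
python3 -m creep '[{"grip":1,"delta_pos":[0,0,0],"rotation":[0,0,0]},{"grip":1,"delta_pos":[0,0,0],"rotation":[0,0,0]}]'
```

```text
tool_pos: [0.549, -0.2295, 0.1441]
orientation: [179.9, 29.9, -127.0]
force: [0.2, -0.3, 0.5]
opening: 0.0527
clock: 5.95
tool_pos: [0.549, -0.2302, 0.1456]
orientation: [-180.0, 29.9, -126.9]
force: [-0.4, 1.7, 0.4]
opening: 0.0182
gripper_force: 0.6
clock: 6.15
tool_pos: [0.5481, -0.2294, 0.1454]
orientation: [179.9, 29.9, -126.9]
force: [-4.3, 2.3, 3.9]
opening: 0.0147
gripper_force: 29.9
```

```bash
python3 -m creep '[{"grip":1,"delta_pos":[0,0,-0.1],"rotation":[0,0,0]},{"grip":1,"delta_pos":[0,0,-0.2],"rotation":[0,0,0]},{"grip":1,"delta_pos":[0,0,-0.3],"rotation":[0,0,0]},{"grip":1,"delta_pos":[0,0,-0.3],"rotation":[0,0,0]}]'
python3 -m creep '[{"grip":1,"delta_pos":[0,0,0],"rotation":[0,0,0]},{"grip":1,"delta_pos":[0,0,0],"rotation":[0,0,0]}]'
python3 - <<'E'
from h import *
s=ctrl.snapshot("scene")["color"][:,:,::-1]
cv2.imwrite("pics/p3.png",cv2.resize(s[60:190,210:320],(550,650-60),interpolation=2))
E
```

```text
clock: 6.55
tool_pos: [0.5401, -0.2434, 0.1733]
orientation: [-179.8, 29.9, -126.9]
force: [-2.1, 1.4, -0.0]
opening: 0.0149
gripper_force: 29.9
clock: 6.75
tool_pos: [0.5402, -0.2423, 0.1713]
orientation: [-179.9, 29.9, -127.0]
force: [-0.8, -0.0, -1.4]
opening: 0.0146
gripper_force: 29.9
```

View pics/p3.png

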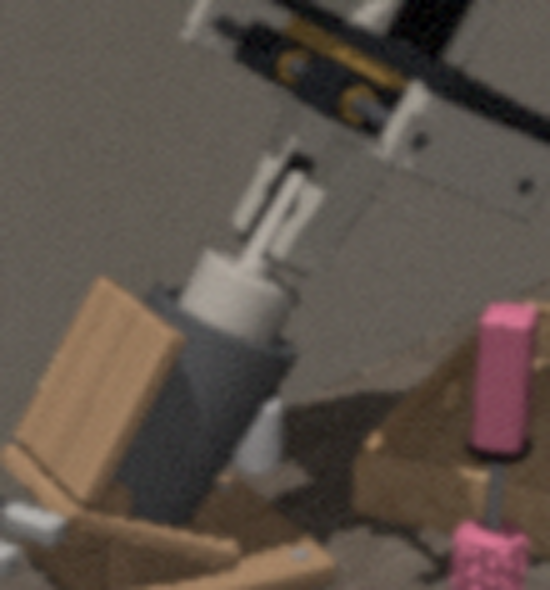

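The casting has come about 30 mm up with the gripper, coaxial, with its body visible at crop (235,300) and the grip firm. I'll draw it out and carry it to the tray.

```bash
python3 -m creep '[{"grip":1,"delta_pos":[0,0,-0.2],"rotation":[0,0,0]},{"grip":1,"delta_pos":[0,0,-0.4],"rotation":[0,0,0]},{"grip":1,"delta_pos":[0,0,-0.6],"rotation":[0,0,0]},{"grip":1,"delta_pos":[0,0,-0.8],"rotation":[0,0,0]},{"grip":1,"delta_pos":[0,0,-0.8],"rotation":[0,0,0]}]'
python3 - <<'E'
from h import *
plan([([.463,-.375,.25],pose(-127)),([.463,-.375,.16],pose(-127)),([.463,-.375,.125],pose(-127))])
E
```

```text
clock: 7.3
tool_pos: [0.5167, -0.2754, 0.243]
orientation: [-179.7, 29.9, -126.8]
force: [0.5, -0.3, -0.8]
opening: 0.0147
gripper_force: 29.9
0 [0.468, -0.085, -0.308] [-0.001, 0.166, 0.0] rows>=1.7
0 [0.531, -0.085, -0.177] [-0.001, 0.166, 0.0] rows>=1.7
1 [0.0, 0.0, 0.9] [0.0, 0.0, 0.0] rows>=1.8
2 [0.0, 0.0, 0.35] [0.0, 0.0, 0.0] rows>=0.7
```

```bash
python3 -m creep '[{"grip":1,"delta_pos":[0.15,-0.03,-0.15],"rotation":[0,0.05,0]},{"grip":1,"delta_pos":[0.35,-0.06,-0.25],"rotation":[0,0.11,0]},{"grip":1,"delta_pos":[0.47,-0.09,-0.31],"rotation":[0,0.166,0]},{"grip":1,"delta_pos":[0.47,-0.09,-0.31],"rotation":[0,0.166,0]}]'|sed -n 2,6p
python3 -m creep '[{"grip":1,"delta_pos":[0.2,-0.03,-0.07],"rotation":[0,0.06,0]},{"grip":1,"delta_pos":[0.4,-0.06,-0.13],"rotation":[0,0.12,0]},{"grip":1,"delta_pos":[0.53,-0.09,-0.18],"rotation":[0,0.166,0]},{"grip":1,"delta_pos":[0.53,-0.09,-0.18],"rotation":[0,0.166,0]}]'|sed -n 2,6p
python3 -m creep '[{"grip":1,"delta_pos":[0,0,0.2],"rotation":[0,0,0]},{"grip":1,"delta_pos":[0,0,0.5],"rotation":[0,0,0]},{"grip":1,"delta_pos":[0,0,0.75],"rotation":[0,0,0]},{"grip":1,"delta_pos":[0,0,0.9],"rotation":[0,0,0]},{"grip":1,"delta_pos":[0,0,0.9],"rotation":[0,0,0]}]'|sed -n 2,6p
python3 - <<'E'
from h import *
go([.463,-.375,.125],pose(-127))
s=ctrl.snapshot("scene");P,_,_=tool()
print(proj(s,[P,P-[0,0,.113],[.463,-.375,.004]]))
cv2.imwrite("pics/p4.png",cv2.resize(s["color"][90:200,250:390,::-1],(700,550),interpolation=2))
E
```

```text
tool_pos: [0.4899, -0.3234, 0.2434]
orientation: [180.0, 14.8, -126.8]
force: [0.6, 1.0, -1.5]
opening: 0.0149
gripper_force: 29.9
tool_pos: [0.463, -0.3732, 0.2465]
orientation: [179.9, 0.0, -126.9]
force: [0.5, 0.5, -1.6]
opening: 0.0147
gripper_force: 29.9
tool_pos: [0.4616, -0.3728, 0.1548]
orientation: [179.7, 0.1, -127.0]
force: [-0.4, 0.5, -1.3]
opening: 0.0147
gripper_force: 29.9
shift [ 0.01  -0.025  0.298] turn [ 0.003  0.002 -0.   ]
[[325.23924031  98.09187993]
 [321.21608365 143.19766663]
 [319.92652397 157.54022319]]
```

View pics/p4.png

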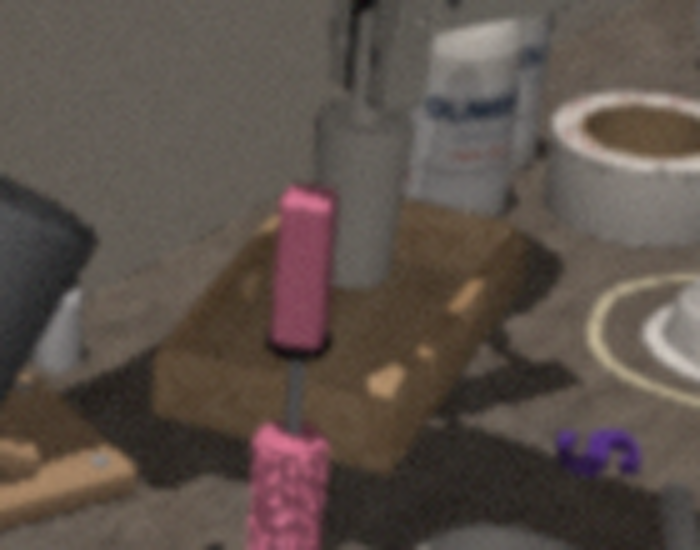

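The casting hangs upright over the tray floor, with its foot's lower edge at image (322,147) against a prediction of about (321,148). I'll lower it gently to contact.

```bash
python3 -m creep '[{"grip":1,"delta_pos":[0,0,0.1],"rotation":[0,0,0]},{"grip":1,"delta_pos":[0,0,0.2],"rotation":[0,0,0]},{"grip":1,"delta_pos":[0,0,0.3],"rotation":[0,0,0]},{"grip":1,"delta_pos":[0,0,0.3],"rotation":[0,0,0]}]'|sed -n 2,6p
for i in 1 2 3; do python3 -m creep '[{"grip":1,"delta_pos":[0,0,0.02],"rotation":[0,0,0]},{"grip":1,"delta_pos":[0,0,0.02],"rotation":[0,0,0]},{"grip":1,"delta_pos":[0,0,0.02],"rotation":[0,0,0]}]'|sed -n '2p;4p'; done
```

```text
tool_pos: [0.4622, -0.3737, 0.1263]
orientation: [179.9, -0.0, -127.0]
force: [-0.3, 0.1, -1.0]
opening: 0.0149
gripper_force: 29.9
tool_pos: [0.4634, -0.3744, 0.1263]
force: [-0.1, 0.3, -0.3]
tool_pos: [0.4631, -0.3743, 0.124]
force: [-0.3, 0.5, -1.1]
tool_pos: [0.463, -0.3743, 0.1219]
force: [0.2, 0.5, -1.1]
```

```bash
for i in 1 2 3; do python3 -m creep '[{"grip":1,"delta_pos":[0,0,0.015],"rotation":[0,0,0]},{"grip":1,"delta_pos":[0,0,0.015],"rotation":[0,0,0]},{"grip":1,"delta_pos":[0,0,0.015],"rotation":[0,0,0]}]'|sed -n '2p;4p'; done
```

```text
tool_pos: [0.4631, -0.3743, 0.1204]
force: [0.4, -0.9, -0.8]
tool_pos: [0.4631, -0.3743, 0.1189]
force: [0.3, -0.3, -1.4]
tool_pos: [0.4631, -0.3743, 0.1174]
force: [-0.7, 0.3, -1.0]
```

```bash
for i in 1 2 3; do python3 -m creep '[{"grip":1,"delta_pos":[0,0,0.015],"rotation":[0,0,0]},{"grip":1,"delta_pos":[0,0,0.015],"rotation":[0,0,0]},{"grip":1,"delta_pos":[0,0,0.015],"rotation":[0,0,0]}]'|sed -n '2p;4p'; done
```

```text
tool_pos: [0.4631, -0.3743, 0.1159]
force: [-0.1, -0.5, -2.3]
tool_pos: [0.4631, -0.3743, 0.1144]
force: [-0.0, 0.1, -1.3]
tool_pos: [0.4635, -0.3746, 0.114]
force: [-0.8, 2.3, 6.7]
```

Contact at TCP z = 0.114. Easing up 0.5 mm, then releasing and retreating upward.

```bash
python3 -m creep '[{"grip":1,"delta_pos":[0,0,-0.005],"rotation":[0,0,0]},{"grip":1,"delta_pos":[0,0,-0.005],"rotation":[0,0,0]},{"grip":0.7,"delta_pos":[0,0,-0.005],"rotation":[0,0,0]},{"grip":0.5,"delta_pos":[0,0,-0.005],"rotation":[0,0,0]},{"grip":0.4,"delta_pos":[0,0,-0.005],"rotation":[0,0,0]}]'
python3 -m creep '[{"grip":0.4,"delta_pos":[0,0,0],"rotation":[0,0,0]},{"grip":0.4,"delta_pos":[0,0,0],"rotation":[0,0,0]},{"grip":0.4,"delta_pos":[0,0,-0.1],"rotation":[0,0,0]},{"grip":0.4,"delta_pos":[0,0,-0.3],"rotation":[0,0,0]},{"grip":0.4,"delta_pos":[0,0,-0.5],"rotation":[0,0,0]}]'
python3 -m creep '[{"grip":0.4,"delta_pos":[0,0,-0.4],"rotation":[0,0,0]},{"grip":0.4,"delta_pos":[0,0,-0.8],"rotation":[0,0,0]},{"grip":0.4,"delta_pos":[0,0,-1],"rotation":[0,0,0]},{"grip":0.4,"delta_pos":[0,0,-1],"rotation":[0,0,0]}]'
python3 - <<'E'
from h import *
plan([([.52,-.20,.32],pose(-115)),([.54,-.02,.32],pose(-96))])
s=ctrl.snapshot("scene")
cv2.imwrite("pics/p5.png",cv2.resize(s["color"][90:200,180:390,::-1],(800,419),interpolation=2))
E
```

```text
clock: 12.25
tool_pos: [0.463, -0.3743, 0.1132]
orientation: [-180.0, -0.0, -127.0]
force: [0.3, 0.0, 1.0]
opening: 0.0333
gripper_force: 0.0
clock: 12.75
tool_pos: [0.463, -0.3743, 0.1645]
orientation: [180.0, -0.0, -126.9]
force: [0.7, -0.4, -0.1]
opening: 0.0528
gripper_force: 0.0
clock: 13.15
tool_pos: [0.4645, -0.3752, 0.2684]
orientation: [-179.6, 0.1, -126.9]
force: [0.8, -0.5, 0.6]
opening: 0.0525
gripper_force: 0.0
0 [-0.867, 0.302, -0.259] [-0.002, 0.0, -0.066] rows>=1.9
0 [-0.894, 0.212, -0.259] [-0.002, 0.0, -0.066] rows>=1.9
1 [-0.858, 0.29, 0.0] [0.0, 0.0, -0.106] rows>=1.8
1 [-0.894, 0.144, 0.0] [0.0, 0.0, -0.106] rows>=1.8
```

View pics/p5.png

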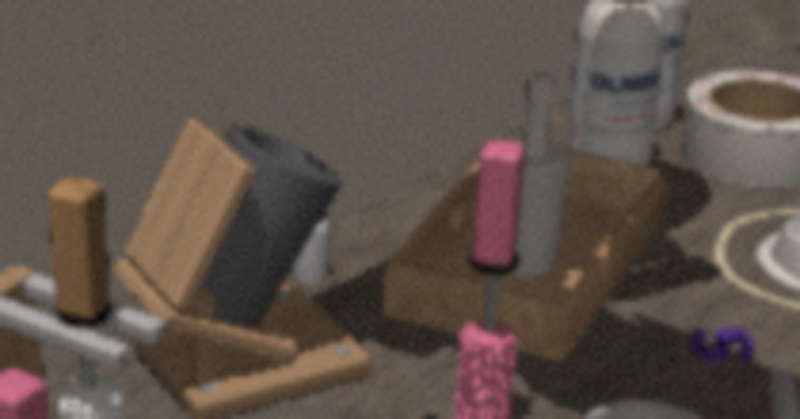

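The casting stands upright in the tray at crop (540,200), with its stub on top at (540,110). The mould is empty. On to the brush.

```bash
python3 -m creep '[{"grip":0.4,"delta_pos":[-0.87,0.3,-0.26],"rotation":[0,0,-0.066]},{"grip":0.4,"delta_pos":[-0.87,0.3,-0.26],"rotation":[0,0,-0.066]},{"grip":0.4,"delta_pos":[-0.87,0.3,-0.26],"rotation":[0,0,-0.066]}]'|sed -n 2p
python3 -m creep '[{"grip":0.4,"delta_pos":[-0.89,0.21,-0.26],"rotation":[0,0,-0.066]},{"grip":0.4,"delta_pos":[-0.89,0.21,-0.26],"rotation":[0,0,-0.066]},{"grip":0.4,"delta_pos":[-0.89,0.21,-0.26],"rotation":[0,0,-0.066]}]'|sed -n 2p
python3 -m creep '[{"grip":0.4,"delta_pos":[-0.86,0.29,0],"rotation":[0,0,-0.106]},{"grip":0.4,"delta_pos":[-0.86,0.29,0],"rotation":[0,0,-0.106]},{"grip":0.4,"delta_pos":[-0.86,0.29,0],"rotation":[0,0,-0.106]}]'|sed -n 2p
python3 -m creep '[{"grip":0.4,"delta_pos":[-0.89,0.14,0],"rotation":[0,0,-0.106]},{"grip":0.4,"delta_pos":[-0.89,0.14,0],"rotation":[0,0,-0.106]},{"grip":0.4,"delta_pos":[-0.89,0.14,0],"rotation":[0,0,-0.106]},{"grip":0.4,"delta_pos":[-0.89,0.14,0],"rotation":[0,0,-0.106]}]'|sed -n 2,4p
python3 - <<'E'
from h import *
plan([([.5577,-.0134,.235],pose(-96)),([.5577,-.0134,.183],pose(-96))])
E
```

```text
tool_pos: [0.4928, -0.2835, 0.2907]
tool_pos: [0.5207, -0.1964, 0.3164]
tool_pos: [0.5293, -0.1064, 0.3145]
tool_pos: [0.5395, -0.0198, 0.3146]
orientation: [179.9, -0.1, -95.9]
force: [0.0, -0.6, 1.0]
0 [-0.083, -0.176, 0.795] [0.001, -0.001, 0.001] rows>=1.6
1 [0.0, 0.0, 0.52] [0.0, 0.0, 0.0] rows>=1.0
```

```bash
python3 -m creep '[{"grip":0.4,"delta_pos":[-0.08,-0.18,0.2],"rotation":[0,0,0]},{"grip":0.4,"delta_pos":[-0.08,-0.18,0.5],"rotation":[0,0,0]},{"grip":0.4,"delta_pos":[-0.08,-0.18,0.79],"rotation":[0,0,0]},{"grip":0.4,"delta_pos":[-0.08,-0.18,0.79],"rotation":[0,0,0]}]'|sed -n 2,4p
python3 - <<'E'
from h import *
go([.5577,-.0134,.183],pose(-96))
s=ctrl.snapshot("scene");t=ctrl.snapshot("top")
im=np.hstack([cv2.resize(s["color"][90:240,150:270,::-1],(400,500),interpolation=2),cv2.resize(t["color"][110:215,140:224,::-1],(400,500),interpolation=2)]);cv2.imwrite("pics/p6.png",im)
E
```

```text
tool_pos: [0.5559, -0.0157, 0.2321]
orientation: [179.6, -0.1, -96.1]
force: [-0.7, 0.4, 0.1]
shift [-0.026 -0.02   0.491] turn [ 0.005 -0.002 -0.002]
```

View pics/p6.png

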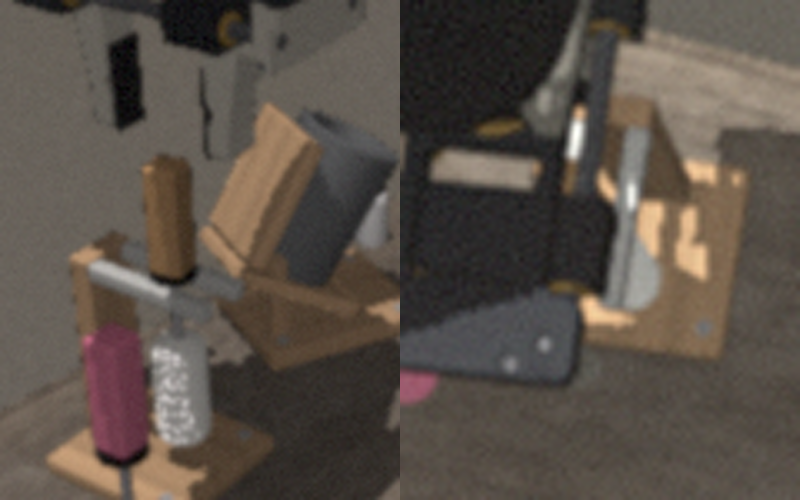

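The handle top at left crop (168,160) sits between the fingertips at (125,125) and (220,155). The stand is clear of the fingers. I'll descend and grip.

```bash
python3 -m creep '[{"grip":0.4,"delta_pos":[-0.026,-0.02,0.12],"rotation":[0,0,0]},{"grip":0.4,"delta_pos":[-0.026,-0.02,0.25],"rotation":[0,0,0]},{"grip":0.4,"delta_pos":[-0.026,-0.02,0.38],"rotation":[0,0,0]},{"grip":0.4,"delta_pos":[-0.026,-0.02,0.49],"rotation":[0,0,0]},{"grip":0.4,"delta_pos":[-0.026,-0.02,0.49],"rotation":[0,0,0]}]'|sed -n 2,4p
python3 -m creep '[{"grip":0.65,"delta_pos":[0,0,0],"rotation":[0,0,0]},{"grip":0.7,"delta_pos":[0,0,0],"rotation":[0,0,0]},{"grip":0.75,"delta_pos":[0,0,0],"rotation":[0,0,0]},{"grip":1,"delta_pos":[0,0,0],"rotation":[0,0,0]},{"grip":1,"delta_pos":[0,0,0],"rotation":[0,0,0]}]'
python3 -m creep '[{"grip":1,"delta_pos":[0,0,0],"rotation":[0,0,0]},{"grip":1,"delta_pos":[0,0,0],"rotation":[0,0,0]}]'
```

```text
tool_pos: [0.5596, -0.0117, 0.1853]
orientation: [179.8, -0.1, -96.0]
force: [-0.9, -0.3, 0.5]
clock: 16.0
tool_pos: [0.5608, -0.0115, 0.1876]
orientation: [-180.0, -0.0, -96.0]
force: [-2.2, 0.9, 0.9]
opening: 0.0195
gripper_force: 30.0
clock: 16.2
tool_pos: [0.5608, -0.0115, 0.1876]
orientation: [-180.0, -0.0, -96.0]
force: [-0.4, 1.0, 1.8]
opening: 0.0198
gripper_force: 30.0
```

Brush gripped at TCP (0.5608, -0.0115, 0.1876), so the tip is about 0.161 m ahead of the TCP. I'll lift it 8 mm and draw it forward out of the prongs (+tool y).

```bash
python3 -m creep '[{"grip":1,"delta_pos":[0,0,-0.04],"rotation":[0,0,0]},{"grip":1,"delta_pos":[0,0,-0.08],"rotation":[0,0,0]},{"grip":1,"delta_pos":[0,0,-0.08],"rotation":[0,0,0]}]'|sed -n 2,6p
python3 -m creep '[{"grip":1,"delta_pos":[0,0.2,0],"rotation":[0,0,0]},{"grip":1,"delta_pos":[0,0.45,0],"rotation":[0,0,0]},{"grip":1,"delta_pos":[0,0.7,0],"rotation":[0,0,0]},{"grip":1,"delta_pos":[0,0.85,0],"rotation":[0,0,0]},{"grip":1,"delta_pos":[0,0.85,0],"rotation":[0,0,0]}]'|sed -n 2,6p
python3 -m creep '[{"grip":1,"delta_pos":[0,0,-0.4],"rotation":[0,0,0]},{"grip":1,"delta_pos":[0,0,-0.8],"rotation":[0,0,0]},{"grip":1,"delta_pos":[0,0,-0.8],"rotation":[0,0,0]}]'|sed -n 2p
python3 -m creep '[{"grip":1,"delta_pos":[0,0,-0.4],"rotation":[0,0,0]},{"grip":1,"delta_pos":[0,0,-0.8],"rotation":[0,0,0]},{"grip":1,"delta_pos":[0,0,-0.8],"rotation":[0,0,0]},{"grip":1,"delta_pos":[0,0,-0.8],"rotation":[0,0,0]}]'|sed -n 2,6p
python3 - <<'E'
from h import *
O=np.array([.586,-.1795,.041]);L=.1606
plan([(O+A*(.16+L),pose(-127,30)),(O+A*(.1+L),pose(-127,30))])
E
```

```text
tool_pos: [0.5612, -0.0115, 0.1961]
orientation: [-179.9, 0.0, -96.0]
force: [-0.7, -1.4, -0.6]
opening: 0.02
gripper_force: 30.0
tool_pos: [0.4749, -0.0026, 0.1958]
orientation: [-180.0, 0.0, -96.0]
force: [0.9, 0.0, -0.7]
opening: 0.02
gripper_force: 30.0
tool_pos: [0.4799, -0.0021, 0.2811]
tool_pos: [0.477, -0.0023, 0.3558]
orientation: [-179.9, 0.1, -96.0]
force: [-0.6, -0.3, -1.8]
opening: 0.0197
gripper_force: 30.0
0 [0.756, -0.111, 0.092] [0.022, -0.081, 0.084] rows>=1.5
0 [0.741, -0.208, 0.003] [0.022, -0.081, 0.084] rows>=1.5
0 [0.702, -0.305, -0.081] [0.022, -0.081, 0.084] rows>=1.5
0 [0.64, -0.398, -0.154] [0.022, -0.081, 0.084] rows>=1.5
1 [0.0, -0.0, 0.6] [0.0, 0.0, 0.0] rows>=1.2
```

```bash
python3 -m creep '[{"grip":1,"delta_pos":[0.76,-0.11,0.09],"rotation":[0.022,-0.081,0.084]},{"grip":1,"delta_pos":[0.76,-0.11,0.09],"rotation":[0.022,-0.081,0.084]},{"grip":1,"delta_pos":[0.76,-0.11,0.09],"rotation":[0.022,-0.081,0.084]}]'|sed -n 2p
python3 -m creep '[{"grip":1,"delta_pos":[0.74,-0.21,0],"rotation":[0.022,-0.081,0.084]},{"grip":1,"delta_pos":[0.74,-0.21,0],"rotation":[0.022,-0.081,0.084]},{"grip":1,"delta_pos":[0.74,-0.21,0],"rotation":[0.022,-0.081,0.084]}]'|sed -n 2p
python3 -m creep '[{"grip":1,"delta_pos":[0.7,-0.3,-0.08],"rotation":[0.022,-0.081,0.084]},{"grip":1,"delta_pos":[0.7,-0.3,-0.08],"rotation":[0.022,-0.081,0.084]},{"grip":1,"delta_pos":[0.7,-0.3,-0.08],"rotation":[0.022,-0.081,0.084]}]'|sed -n 2p
python3 -m creep '[{"grip":1,"delta_pos":[0.64,-0.4,-0.15],"rotation":[0.022,-0.081,0.084]},{"grip":1,"delta_pos":[0.64,-0.4,-0.15],"rotation":[0.022,-0.081,0.084]},{"grip":1,"delta_pos":[0.64,-0.4,-0.15],"rotation":[0.022,-0.081,0.084]}]'|sed -n 2p
python3 -m creep '[{"grip":1,"delta_pos":[0,0,0],"rotation":[0,0,0]},{"grip":1,"delta_pos":[0,0,0],"rotation":[0,0,0]}]'|sed -n 2,6p
python3 - <<'E'
from h import *
O=np.array([.586,-.1795,.041]);L=.1606
go(O+A*(.1+L),pose(-127,30))
s=ctrl.snapshot("scene");P,Q,_=tool();z=Q.as_matrix()[:,2]
tip,wire=P+z*L,P+z*(L-.066)
a,b=proj(s,[tip,wire]);print("pred tip,bristle top",a,b)
# bristles: changed, brighter-than-start pixels near the prediction
g=lambda i:cv2.GaussianBlur(i,(3,3),0).astype(int)
d=g(s["color"]).sum(2)-g(cv2.imread("pics/scene0.png")[:,:,::-1].copy()).sum(2)
m=(abs(d)>60).astype(np.uint8);u=(b-a)/np.linalg.norm(b-a);n=np.array([-u[1],u[0]])
yy,xx=np.nonzero(m);q=np.c_[xx,yy]-a;k=(abs(q@n)<15)
for lo in range(-12,36,4):
    w=q[k&(q@u>=lo)&(q@u<lo+4)]@n; print(lo,len(w),(w.min().round(1),w.max().round(1)) if len(w) else "")
E
```

```text
tool_pos: [0.4786, -0.0818, 0.3445]
tool_pos: [0.4821, -0.1586, 0.335]
tool_pos: [0.4849, -0.2344, 0.3251]
tool_pos: [0.4882, -0.3105, 0.315]
tool_pos: [0.4888, -0.3071, 0.3182]
orientation: [179.8, 29.8, -127.0]
force: [0.2, 0.8, -0.9]
opening: 0.02
gripper_force: 30.0
shift [-0.005 -0.011  0.596] turn [ 0.002 -0.002  0.   ]
pred tip,bristle top [270.4725237  102.86235405] [285.42909595  73.3474035 ]
-12 9 (np.float64(-3.4), np.float64(1.9))
-8 0 
-4 0 
0 21 (np.float64(-4.4), np.float64(2.3))
4 38 (np.float64(-5.3), np.float64(4.5))
8 38 (np.float64(-5.3), np.float64(5.0))
12 35 (np.float64(-5.8), np.float64(3.6))
16 37 (np.float64(-5.4), np.float64(4.0))
20 35 (np.float64(-5.4), np.float64(3.1))
24 34 (np.float64(-5.4), np.float64(3.5))
28 37 (np.float64(-5.9), np.float64(4.8))
32 15 (np.float64(-4.6), np.float64(4.4))
```

The bristles appear within 1 px of where they are predicted, so the tip offset is right. Entering the mould slowly along its axis.

```bash
python3 -m creep '[{"grip":1,"delta_pos":[0,-0.01,0.25],"rotation":[0,0,0]},{"grip":1,"delta_pos":[0,-0.01,0.5],"rotation":[0,0,0]},{"grip":1,"delta_pos":[0,-0.01,0.75],"rotation":[0,0,0]},{"grip":1,"delta_pos":[0,-0.01,0.75],"rotation":[0,0,0]}]'|sed -n 2,4p
python3 -m creep '[{"grip":1,"delta_pos":[0,0,0.1],"rotation":[0,0,0]},{"grip":1,"delta_pos":[0,0,0.2],"rotation":[0,0,0]},{"grip":1,"delta_pos":[0,0,0.3],"rotation":[0,0,0]},{"grip":1,"delta_pos":[0,0,0.3],"rotation":[0,0,0]}]'|sed -n 2,4p
python3 -m creep '[{"grip":1,"delta_pos":[0,0,0.1],"rotation":[0,0,0]},{"grip":1,"delta_pos":[0,0,0.2],"rotation":[0,0,0]},{"grip":1,"delta_pos":[0,0,0.2],"rotation":[0,0,0]},{"grip":1,"delta_pos":[0,0,0.2],"rotation":[0,0,0]}]'|sed -n 2,4p
python3 - <<'E'
from h import *
O=np.array([.586,-.1795,.041]);P,Q,o=tool();z=Q.as_matrix()[:,2];L=.1606
print("tip in mould: z",(P+z*L-O)@A, "off",(P+z*L-O)-A*((P+z*L-O)@A)); go(O+A*(.018+L),pose(-127,30))
E
```

```text
tool_pos: [0.5114, -0.2754, 0.2512]
orientation: [179.6, 29.9, -127.0]
force: [-0.9, -0.1, -1.3]
tool_pos: [0.5206, -0.2658, 0.2264]
orientation: [179.7, 29.9, -127.0]
force: [0.3, -0.0, -0.6]
tool_pos: [0.5265, -0.2582, 0.2097]
orientation: [179.8, 29.9, -127.0]
force: [0.8, 1.1, -0.8]
tip in mould: z 0.03487300418317286 off [-0.00135947 -0.00060702 -0.00075225]
shift [-0.011 -0.002  0.169] turn [ 0.002 -0.002  0.   ]
```

```bash
python3 -m creep '[{"grip":1,"delta_pos":[-0.01,0,0.05],"rotation":[0,0,0]},{"grip":1,"delta_pos":[-0.01,0,0.12],"rotation":[0,0,0]},{"grip":1,"delta_pos":[-0.01,0,0.12],"rotation":[0,0,0]}]'|sed -n 2,4p
for i in 1 2; do python3 -m creep '[{"grip":1,"delta_pos":[0,0,0.03],"rotation":[0,0,0]},{"grip":1,"delta_pos":[0,0,0.03],"rotation":[0,0,0]},{"grip":1,"delta_pos":[0,0,0.03],"rotation":[0,0,0]}]'|sed -n '2p;4p'; done
python3 - <<'E'
from h import *
O=np.array([.586,-.1795,.041]);P,Q,o=tool();z=Q.as_matrix()[:,2];L=.1606
print("tip in mould: z",(P+z*L-O)@A, "off",(P+z*L-O)-A*((P+z*L-O)@A))
E
```

```text
tool_pos: [0.5308, -0.2525, 0.1994]
orientation: [179.8, 29.9, -127.0]
force: [-0.8, 0.3, -1.4]
tool_pos: [0.5317, -0.2517, 0.1975]
force: [1.1, 2.9, -1.0]
tool_pos: [0.5327, -0.2505, 0.195]
force: [2.0, 2.3, 0.4]
tip in mould: z 0.017162160861672843 off [-3.39089426e-04 -1.01291477e-06 -1.18286403e-04]
```

```bash
for i in 1 2; do python3 -m creep '[{"grip":1,"delta_pos":[0,0,0.025],"rotation":[0,0,0]},{"grip":1,"delta_pos":[0,0,0.025],"rotation":[0,0,0]},{"grip":1,"delta_pos":[0,0,0.025],"rotation":[0,0,0]}]'|sed -n '2p;4p'; done
```

```text
tool_pos: [0.5334, -0.2495, 0.1928]
force: [1.2, 2.4, 0.1]
tool_pos: [0.5341, -0.2485, 0.1906]
force: [-0.2, 2.6, 0.4]
```

The estimated tip height is 12 mm, at the bottom. Now the strokes: up 75 mm, down 75 mm, finishing up.

```bash
U() { :; }
python3 -m creep '[{"grip":1,"delta_pos":[0,0,-0.25],"rotation":[0,0,0]},{"grip":1,"delta_pos":[0,0,-0.5],"rotation":[0,0,0]},{"grip":1,"delta_pos":[0,0,-0.75],"rotation":[0,0,0]},{"grip":1,"delta_pos":[0,0,-0.75],"rotation":[0,0,0]},{"grip":1,"delta_pos":[0,0,-0.75],"rotation":[0,0,0]}]'|sed -n '2p;4p'
python3 -m creep '[{"grip":1,"delta_pos":[0,0,0.25],"rotation":[0,0,0]},{"grip":1,"delta_pos":[0,0,0.5],"rotation":[0,0,0]},{"grip":1,"delta_pos":[0,0,0.75],"rotation":[0,0,0]},{"grip":1,"delta_pos":[0,0,0.75],"rotation":[0,0,0]},{"grip":1,"delta_pos":[0,0,0.75],"rotation":[0,0,0]}]'|sed -n '2p;4p'
python3 -m creep '[{"grip":1,"delta_pos":[0,0,-0.25],"rotation":[0,0,0]},{"grip":1,"delta_pos":[0,0,-0.5],"rotation":[0,0,0]},{"grip":1,"delta_pos":[0,0,-0.75],"rotation":[0,0,0]},{"grip":1,"delta_pos":[0,0,-0.75],"rotation":[0,0,0]},{"grip":1,"delta_pos":[0,0,-0.75],"rotation":[0,0,0]}]'|sed -n '2p;4p'
python3 -m creep '[{"grip":1,"delta_pos":[0,0,0.25],"rotation":[0,0,0]},{"grip":1,"delta_pos":[0,0,0.5],"rotation":[0,0,0]},{"grip":1,"delta_pos":[0,0,0.75],"rotation":[0,0,0]},{"grip":1,"delta_pos":[0,0,0.75],"rotation":[0,0,0]},{"grip":1,"delta_pos":[0,0,0.75],"rotation":[0,0,0]}]'|sed -n '2p;4p'
python3 -m creep '[{"grip":1,"delta_pos":[0,0,-0.25],"rotation":[0,0,0]},{"grip":1,"delta_pos":[0,0,-0.5],"rotation":[0,0,0]},{"grip":1,"delta_pos":[0,0,-0.75],"rotation":[0,0,0]},{"grip":1,"delta_pos":[0,0,-0.75],"rotation":[0,0,0]},{"grip":1,"delta_pos":[0,0,-0.75],"rotation":[0,0,0]}]'|sed -n '1,6p'
python3 -m creep '[{"grip":1,"delta_pos":[0,0,-0.4],"rotation":[0,0,0]},{"grip":1,"delta_pos":[0,0,-0.8],"rotation":[0,0,0]},{"grip":1,"delta_pos":[0,0,-0.8],"rotation":[0,0,0]},{"grip":1,"delta_pos":[0,0,-0.8],"rotation":[0,0,0]}]'|sed -n '1,6p'
python3 - <<'E'
from h import *
s=ctrl.snapshot("scene");P,Q,_=tool();z=Q.as_matrix()[:,2];L=.1606
a,b=proj(s,[P+z*L,P+z*(L-.066)]);g=lambda i:cv2.GaussianBlur(i,(3,3),0).astype(int)
d=g(s["color"]).sum(2)-g(cv2.imread("pics/scene0.png")[:,:,::-1].copy()).sum(2)
m=(abs(d)>60).astype(np.uint8);u=(b-a)/np.linalg.norm(b-a);n=np.array([-u[1],u[0]])
yy,xx=np.nonzero(m);q=np.c_[xx,yy]-a;k=(abs(q@n)<15)
for lo in range(-8,36,4):
    w=q[k&(q@u>=lo)&(q@u<lo+4)]@n; print(lo,len(w),(w.min().round(1),w.max().round(1)) if len(w) else "")
plan([([.477,-.0023,.3558],pose(-96)),([.477,-.0026,.1965],pose(-96))])
E
```

```text
tool_pos: [0.5116, -0.2794, 0.2558]
force: [-0.1, 0.8, -1.3]
tool_pos: [0.5336, -0.2482, 0.1893]
force: [0.6, 0.2, -0.0]
tool_pos: [0.5116, -0.2789, 0.2561]
force: [0.7, 0.3, -1.3]
tool_pos: [0.5337, -0.2483, 0.1901]
force: [0.4, 0.4, 0.1]
clock: 24.35
tool_pos: [0.5116, -0.2792, 0.2569]
orientation: [180.0, 29.9, -127.0]
force: [-0.2, 1.0, -1.5]
opening: 0.0203
gripper_force: 30.0
clock: 24.75
tool_pos: [0.4879, -0.3106, 0.3253]
orientation: [179.9, 29.9, -127.0]
force: [0.0, 0.4, -1.5]
opening: 0.0196
gripper_force: 30.0
-8 0 
-4 0 
0 2 (np.float64(-3.6), np.float64(-1.4))
4 37 (np.float64(-6.3), np.float64(3.5))
8 34 (np.float64(-6.8), np.float64(1.7))
12 34 (np.float64(-5.9), np.float64(3.0))
16 34 (np.float64(-6.4), np.float64(2.1))
20 32 (np.float64(-6.4), np.float64(2.5))
24 30 (np.float64(-6.0), np.float64(1.2))
28 41 (np.float64(-6.9), np.float64(3.4))
32 37 (np.float64(-6.0), np.float64(3.4))
0 [-0.558, 0.484, 0.232] [-0.022, 0.081, -0.084] rows>=1.5
0 [-0.642, 0.398, 0.17] [-0.022, 0.081, -0.084] rows>=1.5
0 [-0.705, 0.304, 0.096] [-0.022, 0.081, -0.084] rows>=1.5
0 [-0.746, 0.206, 0.012] [-0.022, 0.081, -0.084] rows>=1.5
1 [0.001, -0.0, 0.797] [0.0, 0.0, 0.0] rows>=1.6
1 [0.001, -0.0, 0.797] [0.0, 0.0, 0.0] rows>=1.6
```

```bash
python3 -m creep '[{"grip":1,"delta_pos":[-0.56,0.48,0.23],"rotation":[-0.022,0.081,-0.084]},{"grip":1,"delta_pos":[-0.56,0.48,0.23],"rotation":[-0.022,0.081,-0.084]},{"grip":1,"delta_pos":[-0.56,0.48,0.23],"rotation":[-0.022,0.081,-0.084]}]'|sed -n 2p
python3 -m creep '[{"grip":1,"delta_pos":[-0.64,0.4,0.17],"rotation":[-0.022,0.081,-0.084]},{"grip":1,"delta_pos":[-0.64,0.4,0.17],"rotation":[-0.022,0.081,-0.084]},{"grip":1,"delta_pos":[-0.64,0.4,0.17],"rotation":[-0.022,0.081,-0.084]}]'|sed -n 2p
python3 -m creep '[{"grip":1,"delta_pos":[-0.7,0.3,0.1],"rotation":[-0.022,0.081,-0.084]},{"grip":1,"delta_pos":[-0.7,0.3,0.1],"rotation":[-0.022,0.081,-0.084]},{"grip":1,"delta_pos":[-0.7,0.3,0.1],"rotation":[-0.022,0.081,-0.084]}]'|sed -n 2p
python3 -m creep '[{"grip":1,"delta_pos":[-0.75,0.21,0.01],"rotation":[-0.022,0.081,-0.084]},{"grip":1,"delta_pos":[-0.75,0.21,0.01],"rotation":[-0.022,0.081,-0.084]},{"grip":1,"delta_pos":[-0.75,0.21,0.01],"rotation":[-0.022,0.081,-0.084]},{"grip":1,"delta_pos":[-0.75,0.21,0.01],"rotation":[-0.022,0.081,-0.084]}]'|sed -n 2p
python3 -m creep '[{"grip":1,"delta_pos":[0,0,0.3],"rotation":[0,0,0]},{"grip":1,"delta_pos":[0,0,0.6],"rotation":[0,0,0]},{"grip":1,"delta_pos":[0,0,0.8],"rotation":[0,0,0]},{"grip":1,"delta_pos":[0,0,0.8],"rotation":[0,0,0]},{"grip":1,"delta_pos":[0,0,0.8],"rotation":[0,0,0]}]'|sed -n 2,6p
python3 - <<'E'
from h import *
P0=np.array([.5608,-.0115,.1961]);f=np.array([-.9945,.1045,0])
plan([(P0+.09*f,pose(-96)),(P0,pose(-96))])
s=ctrl.snapshot("scene");P,Q,_=tool();z=Q.as_matrix()[:,2];L=.1606
a,b=proj(s,[P+z*L,P+z*(L-.066)]);g=lambda i:cv2.GaussianBlur(i,(3,3),0).astype(int)
d=g(s["color"]).sum(2)-g(cv2.imread("pics/scene0.png")[:,:,::-1].copy()).sum(2)
m=(d>60).astype(np.uint8);u=(b-a)/np.linalg.norm(b-a);n=np.array([-u[1],u[0]]);print(a,b)
yy,xx=np.nonzero(m);q=np.c_[xx,yy]-a;k=(abs(q@n)<15)
for lo in range(-8,36,4):
    w=q[k&(q@u>=lo)&(q@u<lo+4)]@n; print(lo,len(w),(w.min().round(1),w.max().round(1),np.median(w).round(1)) if len(w) else "")
E
```

```text
tool_pos: [0.4853, -0.2301, 0.3328]
tool_pos: [0.4822, -0.1535, 0.3403]
tool_pos: [0.4799, -0.0773, 0.3472]
tool_pos: [0.4768, -0.0022, 0.355]
tool_pos: [0.4772, -0.0039, 0.2766]
orientation: [180.0, -0.0, -96.1]
force: [0.4, 0.3, 0.4]
opening: 0.0202
gripper_force: 30.0
0 [-0.012, 0.06, 0.805] [0.0, -0.001, -0.001] rows>=1.6
1 [-0.0, -0.9, 0.0] [0.0, 0.0, 0.0] rows>=1.8
[240.61811593 192.90398199] [240.01321245 158.68507748]
-8 0 
-4 5 (np.float64(-1.6), np.float64(2.4), np.float64(0.4))
0 41 (np.float64(-8.6), np.float64(4.5), np.float64(-1.6))
4 72 (np.float64(-9.5), np.float64(9.5), np.float64(-0.5))
8 78 (np.float64(-9.5), np.float64(9.6), np.float64(-0.4))
12 69 (np.float64(-9.4), np.float64(8.7), np.float64(-1.4))
16 80 (np.float64(-9.3), np.float64(9.7), np.float64(0.2))
20 81 (np.float64(-9.3), np.float64(9.8), np.float64(-0.2))
24 80 (np.float64(-9.2), np.float64(9.9), np.float64(0.3))
28 83 (np.float64(-10.1), np.float64(9.9), np.float64(-0.1))
32 79 (np.float64(-10.1), np.float64(10.0), np.float64(-0.0))
```

The brush is straight and unslipped in the grip. Lowering it in front of the prongs and sliding it back in.

```bash
python3 -m creep '[{"grip":1,"delta_pos":[-0.01,0.06,0.25],"rotation":[0,0,0]},{"grip":1,"delta_pos":[-0.01,0.06,0.5],"rotation":[0,0,0]},{"grip":1,"delta_pos":[-0.01,0.06,0.79],"rotation":[0,0,0]},{"grip":1,"delta_pos":[-0.01,0.06,0.79],"rotation":[0,0,0]},{"grip":1,"delta_pos":[-0.01,0.06,0.79],"rotation":[0,0,0]}]'|sed -n 2,4p
python3 -m creep '[{"grip":1,"delta_pos":[0,0,0],"rotation":[0,0,0]},{"grip":1,"delta_pos":[0,0,0],"rotation":[0,0,0]}]'|sed -n 2,4p
python3 - <<'E'
from h import *
go([.5608,-.0115,.1961],pose(-96))
E
```

```text
tool_pos: [0.4721, -0.0015, 0.1987]
orientation: [-179.9, -0.0, -96.0]
force: [0.1, 0.9, 1.2]
tool_pos: [0.4723, -0.0012, 0.199]
orientation: [-179.8, 0.0, -96.0]
force: [0.1, 0.2, -1.6]
shift [ 0.01  -0.891  0.032] turn [-0.002  0.001  0.   ]
```

```bash
python3 -m creep '[{"grip":1,"delta_pos":[0.01,-0.1,0.03],"rotation":[0,0,0]},{"grip":1,"delta_pos":[0.01,-0.25,0.03],"rotation":[0,0,0]},{"grip":1,"delta_pos":[0.01,-0.4,0.03],"rotation":[0,0,0]},{"grip":1,"delta_pos":[0.01,-0.5,0.03],"rotation":[0,0,0]},{"grip":1,"delta_pos":[0.01,-0.5,0.03],"rotation":[0,0,0]}]'|sed -n 2,4p
python3 -m creep '[{"grip":1,"delta_pos":[0,-0.15,0],"rotation":[0,0,0]},{"grip":1,"delta_pos":[0,-0.3,0],"rotation":[0,0,0]},{"grip":1,"delta_pos":[0,-0.37,0],"rotation":[0,0,0]},{"grip":1,"delta_pos":[0,-0.37,0],"rotation":[0,0,0]},{"grip":1,"delta_pos":[0,-0.37,0],"rotation":[0,0,0]}]'|sed -n 2,4p
for i in 1 2; do python3 -m creep '[{"grip":1,"delta_pos":[0,0,0.02],"rotation":[0,0,0]},{"grip":1,"delta_pos":[0,0,0.035],"rotation":[0,0,0]},{"grip":1,"delta_pos":[0,0,0.035],"rotation":[0,0,0]}]'|sed -n '2p;4p'; done
```

```text
tool_pos: [0.5225, -0.0079, 0.1938]
orientation: [180.0, -0.0, -96.0]
force: [-0.2, -0.6, -1.2]
tool_pos: [0.557, -0.0116, 0.194]
orientation: [180.0, -0.0, -96.0]
force: [0.0, -0.5, -0.8]
tool_pos: [0.5572, -0.0115, 0.1907]
force: [-0.2, 0.1, -1.3]
tool_pos: [0.5575, -0.0115, 0.1871]
force: [-0.0, -0.7, -0.9]
```

```bash
for i in 1 2; do python3 -m creep '[{"grip":1,"delta_pos":[0,0,0.01],"rotation":[0,0,0]},{"grip":1,"delta_pos":[0,0,0.01],"rotation":[0,0,0]},{"grip":1,"delta_pos":[0,0,0.01],"rotation":[0,0,0]}]'|sed -n '2p;4p'; done
```

```text
tool_pos: [0.5577, -0.0115, 0.1863]
force: [0.1, -0.5, -2.2]
tool_pos: [0.5577, -0.0115, 0.1853]
force: [-0.2, 0.6, -1.6]
```

```bash
for i in 1 2 3; do python3 -m creep '[{"grip":1,"delta_pos":[0,0,0.01],"rotation":[0,0,0]},{"grip":1,"delta_pos":[0,0,0.01],"rotation":[0,0,0]},{"grip":1,"delta_pos":[0,0,0.01],"rotation":[0,0,0]}]'|sed -n '2p;4p'; done
```

```text
tool_pos: [0.5577, -0.0116, 0.1843]
force: [-0.6, -0.4, -1.1]
tool_pos: [0.5577, -0.0115, 0.1833]
force: [-0.1, 0.3, -1.5]
tool_pos: [0.5578, -0.0115, 0.1829]
force: [-2.5, 0.8, 5.3]
```

Collar contact on the prongs. Releasing, then retreating straight up.

```bash
python3 -m creep '[{"grip":1,"delta_pos":[0,0,-0.005],"rotation":[0,0,0]},{"grip":0.7,"delta_pos":[0,0,-0.005],"rotation":[0,0,0]},{"grip":0.55,"delta_pos":[0,0,-0.005],"rotation":[0,0,0]},{"grip":0.4,"delta_pos":[0,0,-0.005],"rotation":[0,0,0]},{"grip":0.4,"delta_pos":[0,0,-0.005],"rotation":[0,0,0]}]'|sed -n 2,6p
python3 -m creep '[{"grip":0.4,"delta_pos":[0,0,-0.1],"rotation":[0,0,0]},{"grip":0.4,"delta_pos":[0,0,-0.3],"rotation":[0,0,0]},{"grip":0.4,"delta_pos":[0,0,-0.6],"rotation":[0,0,0]},{"grip":0.4,"delta_pos":[0,0,-0.9],"rotation":[0,0,0]},{"grip":0.4,"delta_pos":[0,0,-1],"rotation":[0,0,0]}]'|sed -n 2,6p
python3 -m creep '[{"grip":0.4,"delta_pos":[0,0,-0.4],"rotation":[0,0,0]},{"grip":0.4,"delta_pos":[0.5,0.5,-0.5],"rotation":[0,0,0]},{"grip":0.4,"delta_pos":[1,0.8,-0.5],"rotation":[0,0,0]},{"grip":0.4,"delta_pos":[1,0.8,-0.5],"rotation":[0,0,0]},{"grip":0.4,"delta_pos":[1,0.8,-0.5],"rotation":[0,0,0]}]'|sed -n 1,4p
python3 - <<'E'
from h import *
s=ctrl.snapshot("scene");i=s["color"].astype(int);o=cv2.imread("pics/scene0.png")[:,:,::-1].astype(int)
# brush: wooden handle and bristle region compared with the start picture
for nm,im in(("start",o),("now",i)):
    h=im[132:176,185:215]; m=(h[...,0]-h[...,2]>45)&(h[...,0]>90)
    y,x=np.nonzero(m); print(nm,"handle",len(x),x.min()+185,x.max()+185,y.min()+132,y.max()+132,"centroid",(x.mean()+185).round(1),(y.mean()+132).round(1),
     "axis",[round(float(x[y==r].mean()+185),1) for r in (8,14,20,26,32) if (y==r).any()])
    b=im[185:230,190:222]; m=b.min(2)>125; y,x=np.nonzero(m); print("  bristle",len(x),(x.mean()+190).round(1),(y.mean()+185).round(1),y.max()+185)
E
```

```text
tool_pos: [0.5577, -0.0116, 0.1827]
orientation: [-180.0, -0.0, -96.0]
force: [-0.2, 0.5, -0.7]
opening: 0.0446
gripper_force: 0.0
tool_pos: [0.5591, -0.0115, 0.2872]
orientation: [-179.7, 0.1, -96.0]
force: [-0.1, -0.1, 1.0]
opening: 0.0527
gripper_force: 0.0
clock: 31.95
tool_pos: [0.4654, -0.1046, 0.3342]
orientation: [-179.9, 0.0, -96.1]
force: [0.4, 0.2, 0.5]
start handle 279 185 214 136 171 centroid 199.0 152.5 axis [198.5, 197.0, 197.0, 199.6, 202.2]
  bristle 194 201.3 208.5 222
now handle 306 185 214 136 171 centroid 199.6 152.7 axis [199.0, 197.5, 198.0, 202.2, 202.2]
  bristle 263 201.8 208.3 222
```

The brush hangs within 0.5 px of its starting position. Letting it settle, then handing in.

```bash
python3 -m creep '[{"grip":0.4,"delta_pos":[0,0,0],"rotation":[0,0,0]},{"grip":0.4,"delta_pos":[0,0,0],"rotation":[0,0,0]},{"grip":0.4,"delta_pos":[0,0,0],"rotation":[0,0,0]},{"grip":0.4,"delta_pos":[0,0,0],"rotation":[0,0,0]},{"grip":0.4,"delta_pos":[0,0,0],"rotation":[0,0,0]}]'|sed -n 1,2p
python3 -c "
from plant import ctrl
print(ctrl.close_job())"
```

```text
clock: 32.5
tool_pos: [0.4679, -0.1023, 0.3326]
the job is handed in; nothing more can be done
None
```

I handed the job in at 32.5 s: the casting was upright in the tray when last pictured, the mould got three full strokes, and the brush is back on its prongs within 0.5 px of its start; no verdict came back.

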